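Screw the hose elbow into the glue valve until it lines up

TASK

Two small wooden presses each hold a glue valve; one valve has an elbow hose fitting started in its top, the other a straight one. Screw the elbow further in, clockwise from above, until its hose tail points the same way as the valve's own fixed outlet below it, and let go. The thread stiffens as it goes in: do not screw it well past the outlet, and leave the straight fitting as it is.

Things in the scene. Friction and masses are not known exactly. Their poses are not given: they have to be found in the camera images.
- elbow (a joint): Brass elbow hose fitting started upright in the top of a glue valve. Rad: 0 when its tail points 90 degrees anticlockwise (from above) of the valve's outlet; grows as it turns clockwise; 1.571 when the tail lies right above the outlet, pointing the same way; turns on to 2.3. Starts at 0.1 to 0.6. Resistance 0.3 N m at 0, rising by 0.14 N m per rad; stays where left, does not sink.
- elbow_grip (a point): Point to grip: on the elbow's vertical turning axis, 149 mm above the bench, inside its square body (26 x 26 mm in plan, 127 to 167 mm above the bench). x axis along the level hose tail (15 to 19 mm thick, at this height, its end 68 mm from the axis), z up; its flat +y and -y sides are free to grip from above. Below: a round threaded shank, then the valve's top (46 x 46 mm) at 115 mm.
- outlet_tip (a point): End of the same valve's fixed side outlet: a level brass hose tail, 101 mm above the bench, its end 67 mm from the elbow's axis. x axis along the outlet, outwards; z up. The aluminium valve block sits between the wooden cheeks of a press (cheeks 200 mm long, 126 mm over both, tops 85 mm above the bench), fixed to the bench; its place and yaw vary.
- straight (a joint): Brass straight hose fitting upright in the valve held by the other, identical press (its 26 mm square body ends 149 mm above the bench, its vertical hose tail 204 mm). Its turning angle in rad, 0 at the start; to be left alone.

How it is judged:
By the outcome, as a careful person would: the job done as asked, in the order asked, and still so for the second after the job is handed in, with the robot touching nothing.
It also fails if it takes over 35 s, if anything falls off the work surface, if the arm or the gripper's body presses on something with over 40 N, if the wrist force passes 120 N, or if a joint passes its speed limit or range.

ROBOT

A 6-joint arm with a two-finger parallel gripper is mounted at the origin on the work surface. World frame = base frame: x ahead of the robot, y to its left, z up, the work surface at z = 0. Lengths are in mm, angles in rad, forces in N, time in s.
With the tool pointing down it reaches from about 350 to 775 mm from the base axis. Payload 5.5 kg.
Tool frame: the origin (TCP) lies on the centre line of the jaws, within the pads' length; the fingertips stand 22 mm ahead of it and the grasp point (between the pads) lies 3 mm ahead of it (bot.tip_reach is the distance from the TCP to the fingertips, in mm); z points along the fingers, y is the line along which they close (so a half turn about z gives the same grasp; the last joint's range is limited). The gripper opens to 85 mm and grips with 20 to 120 N. Pads are 22 mm wide; open, the fingers measure 114 mm over their backs; the gripper's body (76 mm by 85 mm) begins 54 mm behind the grasp point. The pads swing forward as they close: fully open they stand 13 mm farther back than shut.
Start: joints at [1.18, 0.313, 0.046, 1.304, 0, 1.431], TCP at [142.725, 557.045, 253.323] pointing down, gripper open.
Joint ranges: [-2.76, 2.76], [-0.86, 1.69], [-1.03, 1.26], [-2.2, 2.34], [-1.47, 1.5], [-3.14, 3.14]. Speed limits (rad/s): [2.57, 2.57, 3.14, 3.14, 3.14, 3.14].

INTERFACE

Orientations are given as [roll, pitch, yaw] about the fixed x, y, z axes, in that order (R = Rz(yaw) Ry(pitch) Rx(roll)).
In Python, from cell import bot gives the robot as it stands.
- The arm moves only by the shell command python3 -m jog 'ROWS'. ROWS is JSON, a list of rows, each an object of numbers: "grip": the gripper command: -1 is shut, 1 is fully open, values between are in proportion; "tx", "ty", "tz": the shift along the tool's x, y, z in m; "ax", "ay", "az": the turn, a rotation vector about the tool's x, y, z in rad. In form: [{"grip": .., "tx": .., "ty": .., "tz": .., "ax": .., "ay": .., "az": ..}, ...]. A call has 1 to 10 rows; each row shifts and turns the commanded pose from where the row before left it, along the tool's axes as they then stand; what a row does not reach is not made up. A row lasts 1/10 s, in which the tool goes at most 50 mm and 8.59 degrees, less where a joint would pass 70% of its speed; a pose out of reach is approached as far as the arm can. A call is refused whole if a number of a shift passes 0.05 or a number of a turn 0.15, either way. A call with a gripper value outside its range is refused whole. The fingers move at their own pace and stop on an object; the grip force is fixed at half the most. Time passes only in rows, so rows that do not move let the fingers close. It gives the time, the measured TCP pose, the force, the opening and the grip force at its end, in the units of the state.
- bot.get_state(): the state, without advancing time (a new reading comes with each control period).
- bot.capture(name): name is "scene" or "top" or "wrist"; returns a dict with "img" (384x512x3 uint8, blue, green, red), "z_map" (384x512 float32, mm along the optical axis (not along the pixel's ray), 0 where there is no reading), "camera_matrix" (3x3 intrinsics, pixels), "dist_coeffs" ([k1, k2, p1, p2, k3] as OpenCV has them; the pictures are not rectified), "pose" (4x4, takes a point from camera to world coordinates). Camera axes: x right, y down, z forward; pixel columns grow to the right and rows downward; lengths in mm; the calibration is good to about 2 mm. A picture is of the moment at which its call begins.
- bot.sign_off(): hands the job in; it is judged then, once.
The state is a dict: "time": time; "q": joint angles; "qd": joint speeds; "joint_torque": joint torques, N m; "tool_pos": TCP position; "orientation": TCP orientation; "force": force on the tool from outside, world axes, zero at the start; "ft_torque": the same for the moment, N m; "grip_width": opening from 0.0 (shut) to 1.0 (fully open); "finger_force": force on a finger pad.
Only numpy, scipy, OpenCV 4.12 (cv2) and the standard library are available. Lean on these libraries where they do the work, as an engineer would, in place of code of your own. Each camera call takes 0.05 s, during which the arm holds its last target. There are 200 camera calls.

## Working session

There is one attempt and no reset: what is moved stays moved. The work goes in short steps, Python scripts to look and compute and a shell command to move; the robot and the scene stay as the last step left them, time stands still between calls to the robot, and variables do not carry over. Pictures are saved under pics/ and viewed, at most 10 in all, crops included, and the job is handed in when it is done.

```bash
mkdir -p pics
cat > h.py <<'E'
import numpy as np,cv2
from cell import bot
def world(c,uv=None):
    z=c["z_map"];h,w=z.shape
    v,u=np.mgrid[:h,:w]
    p=cv2.undistortPoints(np.stack([u.ravel(),v.ravel()],1).astype(np.float64)[:,None],np.array(c["camera_matrix"]),np.array(c["dist_coeffs"]))[:,0]
    P=np.c_[p*z.reshape(-1,1),z.ravel()]
    T=np.array(c["pose"])
    return (P@T[:3,:3].T+T[:3,3]).reshape(h,w,3)
E
python3 - <<'E'
from h import *
s=bot.get_state();print(s["time"],s["tool_pos"],s["orientation"])
a=bot.capture("top");b=bot.capture("scene")
import pickle;pickle.dump((a,b),open("ab.pkl","wb"))
cv2.imwrite("pics/top.png",a["img"]);cv2.imwrite("pics/scene.png",b["img"])
E
```

```text
0.0 [142.54334069 556.58918382 252.41150463] [-3.13982946e+00 -2.51856847e-04  2.89079582e+00]
```

View pics/top.png

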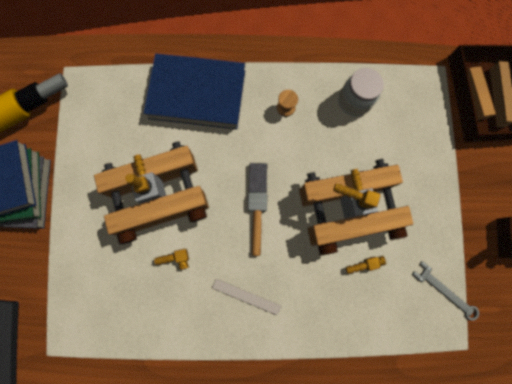

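View pics/scene.png

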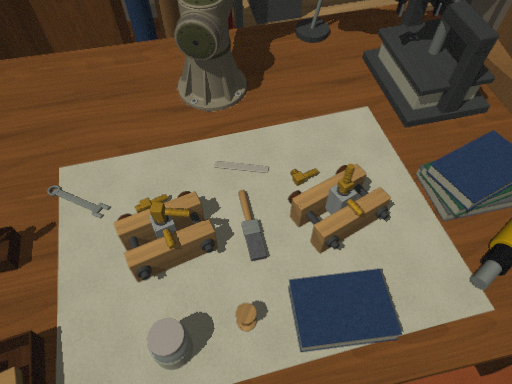

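The elbow is in the right press in the top view (body about (365,197), tail to the left). The left press holds the straight fitting. Next I'll enlarge that area and get heights.

Run:
```python
from h import *
import pickle;a,b=pickle.load(open("ab.pkl","rb"))
cv2.imwrite("pics/z.png",np.hstack([cv2.resize(a["img"][150:260,295:425],None,fx=3,fy=3,interpolation=3),cv2.resize(b["img"][180:290,105:235],None,fx=3,fy=3,interpolation=3)]))
out=[]
for n,c in (("top",a),("scene",b)):
    W=world(c);hsv=cv2.cvtColor(c["img"],cv2.COLOR_BGR2HSV)
    m=(hsv[...,1]>150)&(hsv[...,0]>12)&(hsv[...,0]<32)&(c["z_map"]>0)&(W[...,2]>90)&(W[...,2]<260)
    k,l,s,ce=cv2.connectedComponentsWithStats(m.astype(np.uint8))
    for i in range(1,k):
        if s[i,4]>15:
            P=W[l==i];print(n,s[i],P.mean(0).round(),P.min(0).round(),P.max(0).round())
            for lo,hi in((90,112),(127,150),(150,172)):
                Q=P[(P[:,2]>lo)&(P[:,2]<hi)]
                if len(Q)>3:print("  ",lo,hi,len(Q),Q.mean(0).round(),Q.min(0).round(),Q.max(0).round())
print(a["pose"].round(2),b["pose"].round(2))
```

```text
top [125 155  24  38 460] [576. 220. 150.] [548. 203. 100.] [626. 244. 206.]
   90 112 155 [606. 232. 108.] [586. 222. 100.] [626. 244. 112.]
   127 150 111 [559. 212. 145.] [548. 203. 127.] [577. 227. 150.]
   150 172 38 [560. 213. 160.] [554. 206. 150.] [575. 228. 172.]
top [333 169  47  39 673] [ 558. -180.  146.] [ 530. -213.   99.] [ 608. -133.  170.]
   90 112 155 [ 587. -188.  107.] [ 567. -199.   99.] [ 608. -180.  111.]
   127 150 46 [ 543. -176.  143.] [ 530. -201.  132.] [ 571. -133.  150.]
   150 172 466 [ 550. -177.  160.] [ 530. -213.  151.] [ 570. -134.  170.]
scene [338 164  17  30 296] [569. 215. 165.] [553. 202. 115.] [579. 234. 207.]
   127 150 102 [571. 215. 143.] [555. 202. 128.] [579. 234. 150.]
   150 172 66 [568. 214. 158.] [553. 204. 150.] [578. 231. 172.]
scene [347 199  17  17 141] [609. 231. 107.] [586. 219.  98.] [628. 246. 113.]
   90 112 136 [609. 231. 107.] [586. 219.  98.] [628. 246. 112.]
scene [150 202  40  21 455] [ 554. -183.  156.] [ 530. -215.  118.] [ 573. -135.  171.]
   127 150 74 [ 557. -191.  142.] [ 548. -214.  130.] [ 571. -136.  150.]
   150 172 366 [ 554. -180.  160.] [ 530. -215.  150.] [ 573. -135.  171.]
scene [163 229  13  20 149] [ 592. -189.  108.] [ 566. -201.   95.] [ 611. -178.  114.]
   90 112 144 [ 592. -189.  108.] [ 566. -201.   95.] [ 611. -178.  112.]
[[ 2.0000e-02 -9.9000e-01  1.5000e-01  4.5136e+02]
 [-1.0000e+00 -2.0000e-02 -1.0000e-02  1.6690e+01]
 [ 1.0000e-02 -1.5000e-01 -9.9000e-01  8.2447e+02]
 [ 0.0000e+00  0.0000e+00  0.0000e+00  1.0000e+00]] [[ 2.30000e-01  8.00000e-01 -5.60000e-01  1.04948e+03]
 [ 9.70000e-01 -1.90000e-01  1.30000e-01 -1.02650e+02]
 [-1.00000e-02 -5.70000e-01 -8.20000e-01  8.84160e+02]
 [ 0.00000e+00  0.00000e+00  0.00000e+00  1.00000e+00]]
```

View pics/z.png

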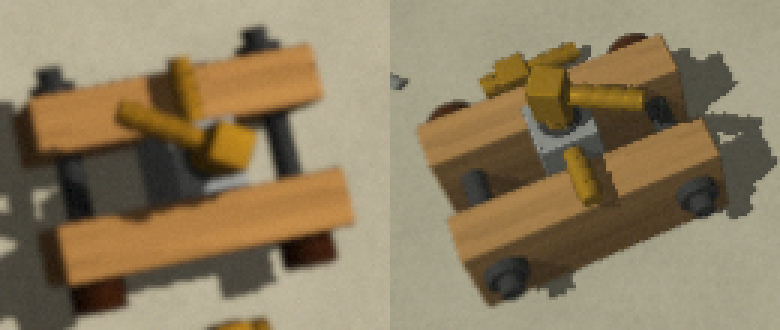

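```bash
cat >> h.py <<'E'
def brass(c):
    W=world(c);hsv=cv2.cvtColor(c["img"],cv2.COLOR_BGR2HSV)
    m=(hsv[...,1]>150)&(hsv[...,0]>12)&(hsv[...,0]<32)&(c["z_map"]>0)&(abs(W[...,0]-558)<90)&(abs(W[...,1]+180)<100)
    return W,m
E
python3 - <<'E'
from h import *
import pickle;a,b=pickle.load(open("ab.pkl","rb"))
for c in (a,b):
    W,m=brass(c);P=W[m]
    B=P[(P[:,2]>163)&(P[:,2]<175)];r=cv2.minAreaRect(B[:,:2].astype(np.float32));print("body",len(B),B.mean(0).round(1),r)
    T=P[(P[:,2]>150)&(P[:,2]<162.0)&(P[:,1]>-180)]
    def fit(Q):
        q=Q[:,:2]-Q[:,:2].mean(0);v=np.linalg.svd(q)[2][0];return Q.mean(0).round(1),np.degrees(np.arctan2(v[1],v[0])),(q@v).min(),(q@v).max()
    print("tail",len(T),fit(T))
    O=P[(P[:,2]>97)&(P[:,2]<113)];print("out",len(O),fit(O))
    # cheeks: wood top at 85
    w=(abs(W[...,2]-85)<4)&(abs(W[...,0]-558)<110)&(abs(W[...,1]+180)<130)
    k,l,s,ce=cv2.connectedComponentsWithStats(w.astype(np.uint8))
    for i in range(1,k):
        if s[i,4]>200:
            r=cv2.minAreaRect(W[l==i][:,:2].astype(np.float32));print("cheek",s[i,4],r,fit(W[l==i])[1])
E
```

```text
body 181 [ 543.6 -198.3  166.8] ((544.3934326171875, -198.86538696289062), (23.933719635009766, 24.920358657836914), 70.93113708496094)
tail 224 (array([ 556.4, -156.8,  155.7]), np.float64(71.19608838512856), np.float64(-26.11460119891688), np.float64(22.69950220894521))
out 158 (array([ 586.7, -188.4,  107.5]), np.float64(-169.1837923497805), np.float64(-21.319815014843492), np.float64(20.1054153944522))
cheek 800 ((597.6130981445312, -245.3741455078125), (40.379398345947266, 87.79779052734375), 12.644457817077637) 101.82697356867642
cheek 804 ((573.7037353515625, -140.50228881835938), (40.328948974609375, 98.967529296875), 12.594026565551758) 108.61512133425943
cheek 2040 ((522.571044921875, -204.7130889892578), (82.2249755859375, 199.96810913085938), 12.370118141174316) -77.83666027506267
body 132 [ 545.4 -199.3  167.4] ((544.7330932617188, -199.48617553710938), (25.417495727539062, 26.51030921936035), 74.00907135009766)
tail 158 (array([ 560.3, -157.7,  156. ]), np.float64(71.5302036526298), np.float64(-25.70591501542751), np.float64(22.127537748022913))
out 145 (array([ 591.6, -189.4,  108. ]), np.float64(14.337460900911342), np.float64(-25.816902837132908), np.float64(19.63400332573643))
cheek 387 ((488.9970703125, -151.5424346923828), (42.477577209472656, 78.92119598388672), 12.81921100616455) -88.83162017395621
cheek 548 ((514.5859985351562, -264.6780700683594), (41.349761962890625, 87.86726379394531), 12.077127456665039) -74.95595570145612
cheek 1372 ((585.2347412109375, -191.38177490234375), (43.69357681274414, 199.7920684814453), 12.842609405517578) 102.68776765158235
```

The outlet's yaw is about 12.5° and the tail's about 72°, with the axis at (544.5, -199). So the elbow has to turn about 59.5° clockwise. I'll move across at height first, keeping the tool axes fixed.

```bash
python3 -m jog '[{"grip":1,"tx":-0.012,"ty":-0.013},{"grip":1,"tx":-0.022,"ty":-0.024},{"grip":1,"tx":-0.028,"ty":-0.031},{"grip":1,"tx":-0.028,"ty":-0.031},{"grip":1,"tx":-0.028,"ty":-0.031},{"grip":1,"tx":-0.028,"ty":-0.031},{"grip":1,"tx":-0.028,"ty":-0.031},{"grip":1,"tx":-0.028,"ty":-0.031},{"grip":1,"tx":-0.028,"ty":-0.031},{"grip":1,"tx":-0.028,"ty":-0.031}]'; python3 -m jog '[{"grip":1,"tx":-0.028,"ty":-0.031},{"grip":1,"tx":-0.028,"ty":-0.031},{"grip":1,"tx":-0.028,"ty":-0.031},{"grip":1,"tx":-0.028,"ty":-0.031},{"grip":1,"tx":-0.028,"ty":-0.031},{"grip":1,"tx":-0.028,"ty":-0.031},{"grip":1,"tx":-0.028,"ty":-0.031},{"grip":1,"tx":-0.028,"ty":-0.031},{"grip":1,"tx":-0.022,"ty":-0.024},{"grip":1,"tx":-0.012,"ty":-0.013}]'; python3 -m jog '[{"grip":1,"az":0.08},{"grip":1,"az":0.13},{"grip":1,"az":0.13},{"grip":1,"az":0.13},{"grip":1,"az":0.13},{"grip":1,"az":0.13},{"grip":1,"az":0.13},{"grip":1,"az":0.13},{"grip":1,"az":0.13},{"grip":1,"az":0.13}]';python3 -m jog '[{"grip":1,"az":0.13},{"grip":1,"az":0.13},{"grip":1,"az":0.08},{"grip":1,"az":0.04},{"grip":1}]'; python3 -c "
from cell import bot;s=bot.get_state();print(s['q'])"
```

```text
[ 1.18040426e+00  3.13892707e-01  4.50766143e-02  1.30358420e+00
 -1.70110491e-05  1.43119521e+00]$[0]: bad value
$[0]: bad value
$[0]: bad value
$[0]: bad value
```

```bash
python3 -m jog '[{"grip":1,"tx":-0.012,"ty":-0.013,"tz":0,"ax":0,"ay":0,"az":0}]'
```

```text
time: 0.2
tool_pos: [150.6, 542.2, 252.4]
orientation: [-3.141, -0.001, 2.892]
force: [0.3, -0.0, 0.4]
grip_width: 0.998
finger_force: 0.0
```

```bash
python3 -m jog '[{"grip":1,"tx":-0.022,"ty":-0.024,"tz":0,"ax":0,"ay":0,"az":0},{"grip":1,"tx":-0.028,"ty":-0.031,"tz":0,"ax":0,"ay":0,"az":0},{"grip":1,"tx":-0.028,"ty":-0.031,"tz":0,"ax":0,"ay":0,"az":0},{"grip":1,"tx":-0.028,"ty":-0.031,"tz":0,"ax":0,"ay":0,"az":0},{"grip":1,"tx":-0.028,"ty":-0.031,"tz":0,"ax":0,"ay":0,"az":0},{"grip":1,"tx":-0.028,"ty":-0.031,"tz":0,"ax":0,"ay":0,"az":0},{"grip":1,"tx":-0.028,"ty":-0.031,"tz":0,"ax":0,"ay":0,"az":0},{"grip":1,"tx":-0.028,"ty":-0.031,"tz":0,"ax":0,"ay":0,"az":0},{"grip":1,"tx":-0.028,"ty":-0.031,"tz":0,"ax":0,"ay":0,"az":0},{"grip":1,"tx":-0.028,"ty":-0.031,"tz":0,"ax":0,"ay":0,"az":0}]'
python3 -m jog '[{"grip":1,"tx":-0.028,"ty":-0.031,"tz":0,"ax":0,"ay":0,"az":0},{"grip":1,"tx":-0.028,"ty":-0.031,"tz":0,"ax":0,"ay":0,"az":0},{"grip":1,"tx":-0.028,"ty":-0.031,"tz":0,"ax":0,"ay":0,"az":0},{"grip":1,"tx":-0.028,"ty":-0.031,"tz":0,"ax":0,"ay":0,"az":0},{"grip":1,"tx":-0.028,"ty":-0.031,"tz":0,"ax":0,"ay":0,"az":0},{"grip":1,"tx":-0.028,"ty":-0.031,"tz":0,"ax":0,"ay":0,"az":0},{"grip":1,"tx":-0.028,"ty":-0.031,"tz":0,"ax":0,"ay":0,"az":0},{"grip":1,"tx":-0.028,"ty":-0.031,"tz":0,"ax":0,"ay":0,"az":0},{"grip":1,"tx":-0.028,"ty":-0.031,"tz":0,"ax":0,"ay":0,"az":0},{"grip":1,"tx":-0.020,"ty":-0.022,"tz":0,"ax":0,"ay":0,"az":0}]'
python3 -m jog '[{"grip":1,"tx":0,"ty":0,"tz":0,"ax":0,"ay":0,"az":0.08},{"grip":1,"tx":0,"ty":0,"tz":0,"ax":0,"ay":0,"az":0.13},{"grip":1,"tx":0,"ty":0,"tz":0,"ax":0,"ay":0,"az":0.13},{"grip":1,"tx":0,"ty":0,"tz":0,"ax":0,"ay":0,"az":0.13},{"grip":1,"tx":0,"ty":0,"tz":0,"ax":0,"ay":0,"az":0.13},{"grip":1,"tx":0,"ty":0,"tz":0,"ax":0,"ay":0,"az":0.13},{"grip":1,"tx":0,"ty":0,"tz":0,"ax":0,"ay":0,"az":0.13},{"grip":1,"tx":0,"ty":0,"tz":0,"ax":0,"ay":0,"az":0.13},{"grip":1,"tx":0,"ty":0,"tz":0,"ax":0,"ay":0,"az":0.13},{"grip":1,"tx":0,"ty":0,"tz":0,"ax":0,"ay":0,"az":0.13}]'
python3 -m jog '[{"grip":1,"tx":0,"ty":0,"tz":0,"ax":0,"ay":0,"az":0.13},{"grip":1,"tx":0,"ty":0,"tz":0,"ax":0,"ay":0,"az":0.13},{"grip":1,"tx":0,"ty":0,"tz":0,"ax":0,"ay":0,"az":0.08},{"grip":1,"tx":0,"ty":0,"tz":0,"ax":0,"ay":0,"az":0.04},{"grip":1,"tx":0,"ty":0,"tz":0,"ax":0,"ay":0,"az":0}]'; python3 -c "
from cell import bot;s=bot.get_state();print(s['q'])"
```

```text
time: 1.2
tool_pos: [341.5, 178.4, 253.2]
orientation: [3.141, -0.0, 2.891]
force: [0.0, 0.1, -0.1]
grip_width: 0.999
finger_force: 0.0
time: 2.2
tool_pos: [530.8, -181.6, 252.5]
orientation: [-3.142, -0.0, 2.889]
force: [1.0, 0.6, 0.6]
grip_width: 1.001
finger_force: 0.0
time: 3.2
tool_pos: [529.8, -179.0, 252.7]
orientation: [-3.141, -0.001, 1.635]
force: [0.4, 0.1, -0.6]
grip_width: 1.001
finger_force: 0.0
time: 3.7
tool_pos: [529.9, -179.0, 252.8]
orientation: [-3.141, -0.0, 1.261]
force: [-0.3, 0.3, -0.3]
grip_width: 0.999
finger_force: 0.0
[-4.69370795e-01  2.83498859e-01  4.05469915e-03  1.29236051e+00
  8.61663827e-05  1.41148261e+00]
```

```bash
python3 -m jog '[{"grip":1,"tx":-0.0075,"ty":0.010,"tz":0,"ax":0,"ay":0,"az":0},{"grip":1,"tx":-0.0075,"ty":0.010,"tz":0.0,"ax":0,"ay":0,"az":0},{"grip":1,"tx":0,"ty":0,"tz":0,"ax":0,"ay":0,"az":0},{"grip":1,"tx":0,"ty":0,"tz":0,"ax":0,"ay":0,"az":0}]'
python3 - <<'E'
from h import *
s=bot.get_state();print(s["tool_pos"],s["orientation"])
c=bot.capture("wrist");W,m=brass(c);P=W[m]
cv2.imwrite("pics/w1.png",c["img"])
B=P[(P[:,2]>162)&(P[:,2]<175)];print(len(B))
if len(B)>5: print(B.mean(0),cv2.minAreaRect(B[:,:2].astype(np.float32)))
T=P[(P[:,2]>150)&(P[:,2]<162)&(P[:,1]>-180)];q=T[:,:2]-T[:,:2].mean(0);v=np.linalg.svd(q,full_matrices=0)[2][0];print(len(T),T.mean(0),np.degrees(np.arctan2(v[1],v[0])))
E
```

```text
time: 4.1
tool_pos: [544.8, -200.1, 252.8]
orientation: [-3.141, -0.0, 1.26]
force: [0.5, 0.3, -0.5]
grip_width: 1.0
finger_force: 0.0
[ 544.80015492 -200.09913899  252.8360167 ] [-3.14091187e+00 -3.31982699e-04  1.26027182e+00]
1106
[ 541.76704582 -199.11511147  167.00001254] ((541.3512573242188, -199.80906677246094), (25.745561599731445, 25.08172035217285), 70.33341217041016)
1304 [ 555.99634722 -157.31674855  156.07518928] -109.29791257398783
```

View pics/w1.png

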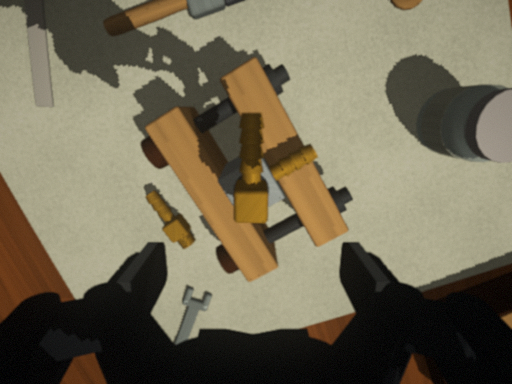

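The wrist view shows the elbow body at pixel (251,205), centred between the jaws, with its tail straight up and the outlet at (295,160). I'll go down and grip.

```bash
python3 -m jog '[{"grip":1,"tx":0,"ty":-0.0015,"tz":0.015,"ax":0,"ay":0,"az":-0.01},{"grip":1,"tx":0,"ty":0,"tz":0.02,"ax":0,"ay":0,"az":0},{"grip":1,"tx":0,"ty":0,"tz":0.02,"ax":0,"ay":0,"az":0},{"grip":1,"tx":0,"ty":0,"tz":0.02,"ax":0,"ay":0,"az":0},{"grip":1,"tx":0,"ty":0,"tz":0.015,"ax":0,"ay":0,"az":0},{"grip":1,"tx":0,"ty":0,"tz":0.01,"ax":0,"ay":0,"az":0},{"grip":1,"tx":0,"ty":0,"tz":0,"ax":0,"ay":0,"az":0}]'
python3 -m jog '[{"grip":-1,"tx":0,"ty":0,"tz":0,"ax":0,"ay":0,"az":0},{"grip":-1,"tx":0,"ty":0,"tz":0,"ax":0,"ay":0,"az":0},{"grip":-1,"tx":0,"ty":0,"tz":0,"ax":0,"ay":0,"az":0},{"grip":-1,"tx":0,"ty":0,"tz":0,"ax":0,"ay":0,"az":0},{"grip":-1,"tx":0,"ty":0,"tz":0,"ax":0,"ay":0,"az":0},{"grip":-1,"tx":0,"ty":0,"tz":0,"ax":0,"ay":0,"az":0},{"grip":-1,"tx":0,"ty":0,"tz":0,"ax":0,"ay":0,"az":0},{"grip":-1,"tx":0,"ty":0,"tz":0,"ax":0,"ay":0,"az":0}]'
```

```text
time: 4.85
tool_pos: [542.2, -198.5, 151.9]
orientation: [-3.139, -0.001, 1.271]
force: [-1.0, -1.1, 0.5]
grip_width: 1.0
finger_force: 0.0
time: 5.65
tool_pos: [543.1, -199.1, 154.2]
orientation: [3.141, 0.0, 1.271]
force: [-2.6, 0.1, 5.4]
grip_width: 0.296
finger_force: 59.7
```

```bash
python3 -m jog '[{"grip":-1,"tx":0,"ty":0,"tz":0,"ax":0,"ay":0,"az":0.05},{"grip":-1,"tx":0,"ty":0,"tz":0,"ax":0,"ay":0,"az":0.08},{"grip":-1,"tx":0,"ty":0,"tz":0,"ax":0,"ay":0,"az":0.08},{"grip":-1,"tx":0,"ty":0,"tz":0,"ax":0,"ay":0,"az":0.08},{"grip":-1,"tx":0,"ty":0,"tz":0,"ax":0,"ay":0,"az":0.08}]'
python3 -m jog '[{"grip":-1,"tx":0,"ty":0,"tz":0,"ax":0,"ay":0,"az":0.08},{"grip":-1,"tx":0,"ty":0,"tz":0,"ax":0,"ay":0,"az":0.08},{"grip":-1,"tx":0,"ty":0,"tz":0,"ax":0,"ay":0,"az":0.08},{"grip":-1,"tx":0,"ty":0,"tz":0,"ax":0,"ay":0,"az":0.08},{"grip":-1,"tx":0,"ty":0,"tz":0,"ax":0,"ay":0,"az":0.08},{"grip":-1,"tx":0,"ty":0,"tz":0,"ax":0,"ay":0,"az":0.05},{"grip":-1,"tx":0,"ty":0,"tz":0,"ax":0,"ay":0,"az":0},{"grip":-1,"tx":0,"ty":0,"tz":0,"ax":0,"ay":0,"az":0}]'
cat >> h.py <<'E'
def tail(c):
    W,m=brass(c);P=W[m];r=np.hypot(P[:,0]-543.3,P[:,1]+199.3)
    def fit(Q):
        if len(Q)<10:return len(Q)
        d=np.array([Q[:,0].mean()-543.3,Q[:,1].mean()+199.3]);q=Q[:,:2]-Q[:,:2].mean(0);v=np.linalg.svd(q,full_matrices=0)[2][0];v*=np.sign(v@d)
        return len(Q),np.degrees([np.arctan2(*v[::-1]),np.arctan2(*d[::-1])]).round(1),Q.mean(0).round(1)
    return fit(P[(P[:,2]>142)&(P[:,2]<162)&(r>28)&(r<75)]),fit(P[(P[:,2]>97)&(P[:,2]<113)&(r<75)])
E
python3 - <<'E'
from h import *
s=bot.get_state();print(s["orientation"],s["ft_torque"],s["q"])
for n in ("top","scene","wrist"):
    c=bot.capture(n);print(n,tail(c));cv2.imwrite(f"pics/{n}2.png",c["img"])
E
```

```text
time: 6.15
tool_pos: [543.3, -199.2, 154.1]
orientation: [3.141, 0.0, 0.899]
force: [-1.3, -1.3, 4.8]
grip_width: 0.297
finger_force: 59.0
time: 6.95
tool_pos: [543.4, -199.4, 154.1]
orientation: [3.14, -0.001, 0.451]
force: [-1.9, -0.1, 6.3]
grip_width: 0.293
finger_force: 59.9
[ 3.14047413e+00 -5.87352653e-04  4.51004100e-01] [ 0.08706391  0.47109342 -0.1042119 ] [-4.90182359e-01  3.66082031e-01 -1.26078383e-01  1.07738601e+00
 -1.83886496e-04  2.20040641e+00]
top ((183, array([22. , 27.2]), array([ 584. , -178.3,  155.5])), (48, array([15.3, 20.6]), array([ 581.4, -185. ,  105.5])))
scene ((149, array([26.1, 23.1]), array([ 589.8, -179.5,  155.7])), (143, array([14.2, 11.5]), array([ 591.6, -189.4,  107.9])))
wrist ((3560, array([26.1, 24.8]), array([ 586.7, -179.3,  155.9])), (726, array([20.5,  7.6]), array([ 593.8, -192.5,  107.8])))
```

```bash
python3 -m jog '[{"grip":-1,"tx":0,"ty":0,"tz":0,"ax":0,"ay":0,"az":0.06},{"grip":-1,"tx":0,"ty":0,"tz":0,"ax":0,"ay":0,"az":0.08},{"grip":-1,"tx":0,"ty":0,"tz":0,"ax":0,"ay":0,"az":0.06},{"grip":-1,"tx":0,"ty":0,"tz":0,"ax":0,"ay":0,"az":0.03},{"grip":-1,"tx":0,"ty":0,"tz":0,"ax":0,"ay":0,"az":0},{"grip":-1,"tx":0,"ty":0,"tz":0,"ax":0,"ay":0,"az":0}]'
python3 - <<'E'
from h import *
for n in ("top","scene","wrist"):
    c=bot.capture(n);print(n,tail(c))
E
python3 -m jog '[{"grip":1,"tx":0,"ty":0,"tz":0,"ax":0,"ay":0,"az":0},{"grip":1,"tx":0,"ty":0,"tz":0,"ax":0,"ay":0,"az":0},{"grip":1,"tx":0,"ty":0,"tz":0,"ax":0,"ay":0,"az":0},{"grip":1,"tx":0,"ty":0,"tz":0,"ax":0,"ay":0,"az":0},{"grip":1,"tx":0,"ty":0,"tz":0,"ax":0,"ay":0,"az":0},{"grip":1,"tx":0,"ty":0,"tz":-0.01,"ax":0,"ay":0,"az":0},{"grip":1,"tx":0,"ty":0,"tz":-0.03,"ax":0,"ay":0,"az":0},{"grip":1,"tx":0,"ty":0,"tz":-0.04,"ax":0,"ay":0,"az":0},{"grip":1,"tx":0,"ty":0,"tz":-0.04,"ax":0,"ay":0,"az":0},{"grip":1,"tx":0,"ty":0,"tz":0,"ax":0,"ay":0,"az":0}]'
python3 - <<'E'
from h import *
for n in ("top","scene","wrist"):
    c=bot.capture(n);print(n,tail(c));cv2.imwrite(f"pics/{n}3.png",c["img"])
E
```

```text
time: 7.7
tool_pos: [543.5, -199.4, 154.2]
orientation: [3.14, -0.001, 0.221]
force: [-2.1, 0.4, 5.2]
grip_width: 0.298
finger_force: 59.5
top ((187, array([ 8.3, 14.2]), array([ 587.8, -188. ,  155.4])), (146, array([10.6, 14.7]), array([ 586.9, -187.9,  107.6])))
scene ((153, array([13.1, 10.9]), array([ 592.6, -189.8,  155.9])), (84, array([22.3, 11.6]), array([ 599.8, -187.7,  107.2])))
wrist ((3558, array([12.4, 11.2]), array([ 590. , -190. ,  155.9])), 0)
time: 8.85
tool_pos: [545.6, -200.3, 280.4]
orientation: [3.134, -0.009, 0.221]
force: [0.2, -0.5, 1.0]
grip_width: 0.998
finger_force: 0.0
top ((140, array([ 6.4, 14. ]), array([ 592.7, -187. ,  155.5])), (104, array([ 1.6, 15.1]), array([ 591.5, -186.3,  107.4])))
scene ((149, array([13.6, 10.8]), array([ 593. , -189.8,  155.9])), (84, array([21.2, 11.5]), array([ 599.9, -187.8,  107.3])))
wrist ((931, array([11.7, 11. ]), array([ 589.2, -190.3,  155.7])), 0)
```

View pics/wrist3.png

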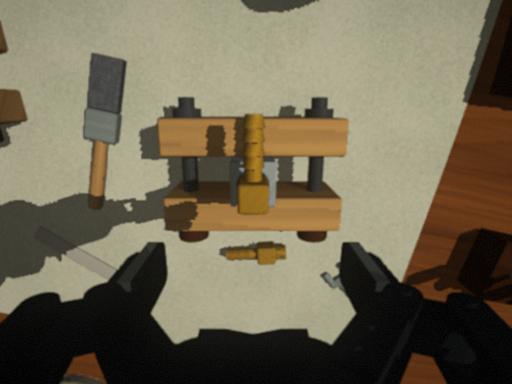

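The wrist view shows the tail, from (254,195) to (254,115), square to the press cheeks and hiding the outlet below it. The gripper is well clear, and tail and outlet agree within about 1°.

```bash
python3 -c "
from cell import bot;print(bot.sign_off())"
```

```text
the job is handed in; nothing more can be done
None
```

The elbow is screwed in until its tail lies over the outlet, within about 1° by camera; it is released, the straight fitting was not touched, and the job is handed in at about 9 s.

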